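Pass a bun order to the packer by pointing

ROBOT

A 6-joint arm with a two-finger parallel gripper is mounted at the origin on the work surface. World frame = base frame: x ahead of the robot, y to its left, z up, the work surface at z = 0. Lengths are in m, angles in rad, forces in N, time in s.
With the tool pointing down it reaches from about 0.425 to 0.95 m from the base axis. Payload 3.5 kg.
Tool frame: the origin (TCP) lies midway between the tips of the shut fingers; the grasp point (between the pads) lies 19 mm behind it; z points along the fingers, y is the line along which they close (so a half turn about z gives the same grasp; the last joint's range is limited). The gripper opens to 85 mm and grips with 20 to 120 N. Pads are 22 mm wide; open, the fingers measure 114 mm over their backs; the gripper's body (76 mm by 85 mm) begins 54 mm behind the grasp point. The pads swing forward as they close: fully open they stand 13 mm farther back than shut.
Start: joints at [1.072, 0.286, 1.577, -0, 1.279, -0.15], TCP at [0.231, 0.634, 0.203] pointing down, gripper open.
Joint ranges: [-2.77, 2.77], [-0.9, 2.22], [0.21, 2.48], [-1.53, 4.67], [0.24, 2.81], [-2.84, 2.84]. Speed limits (rad/s): [2.79, 2.79, 3.14, 3.14, 3.14, 3.14].

INTERFACE

Orientations are given as a unit quaternion [x, y, z, w].
In Python, from plant import ctrl gives the robot as it stands. The module is installed in compiled form; this text tells all that it offers.
- The arm moves only by the shell command python3 -m inch 'ROWS' [FORCE]. ROWS is JSON, a list of rows, each a list of 5 numbers: the closure, from 0 (fully open) to 1 (shut), then the shift along the tool's x, y, z in m, then the turn about the tool's z in degrees. A call has 1 to 5 rows; each row is the pose to reach, as a shift and turn from the pose commanded when the call began, along the tool's axes at that moment; what a row does not reach only later rows make up. A row lasts 1/12 s, in which the tool goes at most 41.7 mm and 7.16 degrees, less where a joint would pass 70% of its speed; a pose out of reach is approached as far as the arm can. A call with a gripper value outside its range is refused whole. The fingers move at their own pace and stop on an object; FORCE is the grip in N (left out, the last holds). Time passes only in rows, so rows that repeat a pose let the fingers close. It gives the time, the measured TCP pose, the force, the opening and the grip force at its end, in the units of the state.
- ctrl.get_state(): the state, without advancing time (a new reading comes with each control period).
- ctrl.read_camera(name): name is "scene" or "top" or "wrist"; returns a dict with "pixels" (400x640x3 uint8, red, green, blue), "depth" (400x640 float32, m along the optical axis (not along the pixel's ray), 0 where there is no reading), "fx", "fy", "cx", "cy" (pixels), "D" ([k1, k2, p1, p2, k3] as OpenCV has them; the pictures are not rectified), "xyz" and "rotation" of the camera in the world; the wrist camera has in their place "mount" (4x4, takes a point from camera to tool coordinates, whose origin is the TCP and whose axes are the flange's). Camera axes: x right, y down, z forward; pixel columns grow to the right and rows downward; lengths in m; the calibration is good to about 2 mm. A picture is of the moment at which its call begins: read the wrist's pose just before it.
- ctrl.sign_off(): hands the job in; it is judged then, once.
Trained networks look in a picture, given as the dict that the camera call returned (one of the last four; its "shot" number tells which), for a name from the list of things; names that differ only in an ending like _2 or _b are one class to them, and where a whole thing is asked for, a point or a joint stands for the part that bears it (a point fixed in the world has none). Each returns a list of dicts, best first, with "score" (0 to 1); they miss things now and then, are a little off and sometimes report something else, mostly with a low value. They report only what shows in the picture. A call takes as long as a camera call. They do not tell look-alikes from the thing itself.
- ctrl.spot_in(query, picture): "at" ([column, row] in pixels, amid what is visible of it).
- ctrl.tip_of(query, picture): "at" ([column, row] in pixels: a listed point, or the origin of a listed thing).
The state is a dict: "time": time; "qpos": joint angles; "dq": joint speeds; "joint_efforts": joint torques, N m; "eef_pos": TCP position; "tcp_rot": TCP orientation; "contact_force": force on the tool from outside, world axes, zero at the start; "wrist_torque": the same for the moment, N m; "opening": opening from 0.0 (shut) to 1.0 (fully open); "finger_force": force on a finger pad.
Only numpy, scipy, OpenCV 4.12 (cv2) and the standard library are available. Lean on these libraries where they do the work, as an engineer would, in place of code of your own. Each camera call takes 0.05 s, during which the arm holds its last target. There are 200 camera calls.

TASK

Pass an order to the packer at the bread counter: press the red call button fully down and let it up again, then point down at the sugar-dusted bun (the round one with the white top) with the fingertips about 3 cm above its middle and stay there for two seconds, then point in the same way at the open green box, about 3 cm above the middle of its mouth, stay two seconds and finish still pointing at it. Touch nothing but the call button: nothing is picked up or moved. Between places carry the hand clearly higher than when it points, so that no other bun and not the white box seems to be meant.

Things in the scene. Friction and masses are not known exactly. Their poses are not given: they have to be found in the camera images.
- call_button (a joint): travel of the red call button: 0 when up, 0.006 m when fully down; it springs back up by itself; about 5 N presses it fully down
- call_button_top (a point): centre of the top face of the round red call button (48 mm across, 22 mm above the counter when up; pressed straight down; this point sinks with it)
- call_button_base: black round housing of the call button, 64 mm across and 12 mm tall, fixed to the counter; origin at the centre of its underside, on the counter
- sugar_bun: the sugar-dusted bun: round golden bun with a pure white sugar top, 88 mm across, 52 mm tall; loose, lying on the baking tray; origin at the centre of its underside, z up
- plain_bun: plain round dark-brown bun, 88 mm across, 50 mm tall; loose, lying on the baking tray; origin at the centre of its underside, z up
- sesame_bun: round golden bun with scattered pale seeds, 86 mm across, 48 mm tall; loose, lying on the baking tray; origin at the centre of its underside, z up
- yellow_bun: round golden bun with a bright yellow top, 90 mm across, 50 mm tall; loose, lying on the baking tray; origin at the centre of its underside, z up
- long_roll: oblong golden roll of three joined lobes with a brown stripe along its top, 96 x 63 mm, 50 mm tall; loose, lying on the baking tray; origin at the centre of its underside, z up
- plaited_roll: oblong plaited roll in two browns, 96 x 50 mm, 46 mm tall; loose, lying on the baking tray; origin at the centre of its underside, z up
- sugar_bun_top (a point): highest point of the sugar-dusted bun, at its centre, 52 mm above its underside
- green_box: open-topped dark green carton, 120 x 120 mm and 60 mm tall, walls 4 mm, white paper on its floor, a short flap sloping outward on its +y side, empty and fixed; origin at the centre of its underside
- white_box: open-topped white carton, 120 x 120 mm and 60 mm tall, walls 4 mm, white paper on its floor, a short flap sloping outward on its +y side, empty and fixed; origin at the centre of its underside
- green_box_mouth (a point): centre of the green carton's open mouth, at rim height (60 mm above the counter)
- tray: aluminium baking tray, 260 (x) x 370 (y) mm, rim 16 mm tall, floor 5 mm thick, fixed; the six buns lie on it in two rows of three, about 112 to 116 mm apart; origin at the centre of its underside
- tongs: steel bread tongs lying loose on the counter, 230 x 50 mm, 14 mm tall, long axis x; origin about midway along, at the underside
- tea_mug: white mug, 80 mm across, 85 mm tall, handle on its +y side, loose; origin at the centre of its underside
Mind the look-alikes: they are no part of the job. Leave any blue or purple look-alike of the sugar_bun alone.

How it is judged:
On the way, in this order (a step that is already met when the one before it is completed fails the run):
1. the call button is pressed fully down (at least 4.5 of its 6 mm) (value of joint call_button above 0.0045 m), for 0.05 s.
2. the button is up again (value of joint call_button below 0.0015 m), for 0.1 s.
3. the hand points at the sugar-dusted bun: grasp point within 30 mm of its middle sideways and 12 to 90 mm above its top, for 1.5 s (horizontal distance between the grasp point and sugar_bun_top below 0.03 m and z of the grasp point in the frame of sugar_bun_top between 0.012 and 0.09 m), for 1.5 s.
4. the hand points at the green box: grasp point within 40 mm of its middle sideways and 12 to 90 mm above its rim, for 1 s (horizontal distance between the grasp point and green_box_mouth below 0.04 m and z of the grasp point in the frame of green_box_mouth between 0.012 and 0.09 m), for 1 s.
At the end, for the whole second after the job is handed in: The hand still points at the green box (grasp point within 40 mm of the middle of its mouth sideways, 12 to 90 mm above the rim), the call button is up, and all buns, the tongs and the mug are at rest within 12 mm of where they began (all of step 4 and value of joint call_button below 0.0015 m and distance of each of sugar_bun, plain_bun, sesame_bun, yellow_bun, long_roll, plaited_roll, tongs, tea_mug from where it was at the start of the episode below 0.012 m and linear speed of each of sugar_bun, plain_bun, sesame_bun, yellow_bun, long_roll, plaited_roll, tongs, tea_mug below 0.02 m/s); the robot touches nothing.
It fails at once if the robot touches anything but the call button (contact force between the arm and anything else above 1 N and contact force between the arm and call_button_base below 0.3 N).
It fails at once if the fingers touch anything but the call button (contact force between the fingers and anything else above 1 N and contact force between the fingers and call_button_base below 0.3 N).
It fails at once if a bun, the tongs or the mug is moved or lifted by more than 12 mm (distance of any of sugar_bun, plain_bun, sesame_bun, yellow_bun, long_roll, plaited_roll, tongs, tea_mug from where it was at the start of the episode above 0.012 m).
It fails at once if the hand comes down close over another bun (within 30 mm of its middle, grasp point less than 50 mm above its top) or over the white box (within 40 mm, less than 50 mm above its rim) ((horizontal distance between the grasp point and plain_bun below 0.03 m and z of the grasp point in the frame of plain_bun below 0.1 m) or (horizontal distance between the grasp point and sesame_bun below 0.03 m and z of the grasp point in the frame of sesame_bun below 0.098 m) or (horizontal distance between the grasp point and yellow_bun below 0.03 m and z of the grasp point in the frame of yellow_bun below 0.1 m) or (horizontal distance between the grasp point and long_roll below 0.03 m and z of the grasp point in the frame of long_roll below 0.1 m) or (horizontal distance between the grasp point and plaited_roll below 0.03 m and z of the grasp point in the frame of plaited_roll below 0.096 m) or (horizontal distance between the grasp point and white_box below 0.04 m and z of the grasp point in the frame of white_box below 0.11 m)).
It also fails if it takes over 54 s, if anything falls off the work surface, if the arm or the gripper's body presses on something with over 40 N, if the wrist force passes 120 N, or if a joint passes its speed limit or range.

## Working session

There is one attempt and no reset: what is moved stays moved. The work goes in short steps, Python scripts to look and compute and a shell command to move; the robot and the scene stay as the last step left them, time stands still between calls to the robot, and variables do not carry over. Pictures are saved under pics/ and viewed, at most 10 in all, crops included, and the job is handed in when it is done.

```bash
mkdir -p pics; cat > h.py <<'E'
import numpy as np, cv2
from plant import ctrl
def world(p,uv,z=None):
    K=np.array([[p['fx'],0,p['cx']],[0,p['fy'],p['cy']],[0,0,1]])
    r=np.append(cv2.undistortPoints(np.array([[uv]],float),K,np.array(p['D']))[0,0],1)
    R=np.array(p['rotation']);R=R if R.shape==(3,3) else None
    t=np.array(p['xyz']);u,v=map(int,np.round(uv))
    d=p['depth'][max(v-2,0):v+3,max(u-2,0):u+3];d=np.median(d[d>0]) if (d>0).any() else 0
    w=R@r; s=d if z is None else (z-t[2])/w[2]
    return t+w*s
E
python3 - <<'E'
from h import *
s=ctrl.get_state();print(s['time'],s['eef_pos'],s['tcp_rot'],s['opening'])
for n in('top','scene'):
    p=ctrl.read_camera(n);cv2.imwrite(f'pics/{n}.png',p['pixels'][:,:,::-1])
    print(n,p['xyz'],np.shape(p['rotation']))
    for q in('call_button_top','sugar_bun_top','green_box_mouth','white_box','plain_bun','sesame_bun','yellow_bun','long_roll','plaited_roll','tongs','tea_mug'):
        f=ctrl.tip_of if 'top' in q or 'mouth' in q else ctrl.spot_in
        for d in f(q,p)[:2]: print(q,np.round(d['at'],1),round(d['score'],2),np.round(world(p,d['at']),3))
print(ctrl.get_state()['time'])
E
```

```text
0.0 [0.23031821 0.63371833 0.20172722] [ 1.73513281e-01  9.84830811e-01 -1.12702256e-03 -3.80009301e-04] 0.9980097749091988
top [ 0.46007731 -0.03168774  1.22002026] (4,)Traceback (most recent call last):
  File "<stdin>", line 8, in <module>
  File "h.py", line 9, in world
    w=R@r; s=d if z is None else (z-t[2])/w[2]
      ~^~
ValueError: matmul: Input operand 0 does not have enough dimensions (has 0, gufunc core with signature (n?,k),(k,m?)->(n?,m?) requires 1)
```

View pics/top.png

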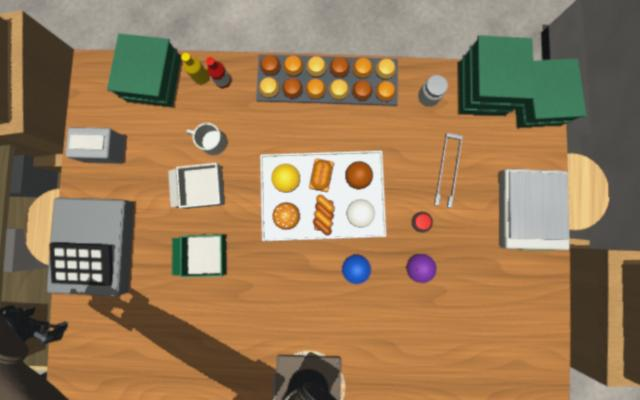

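The top view shows the red button at about (423,222), the white-topped bun at (361,213), the green box at (205,256) and the white box at (200,186). The blue and purple balls are look-alikes. The camera rotation is a quaternion, so I'll fix the helper for that.

```bash
sed -i "s/R=np.array(p\['rotation'\]).*/R=Rotation.from_quat(p['rotation']).as_matrix()/; 1a from scipy.spatial.transform import Rotation" h.py
python3 - <<'E'
from h import *
H=dict(call_button_top=.022,sugar_bun_top=.057,green_box_mouth=.06,sesame_bun=.05,plain_bun=.05,yellow_bun=.05,long_roll=.05,plaited_roll=.05,white_box=.03,tongs=.01,tea_mug=.08)
for n in('top','scene'):
    p=ctrl.read_camera(n);cv2.imwrite(f'pics/{n}.png',p['pixels'][:,:,::-1])
    for q,z in H.items():
        f=ctrl.tip_of if z in(.022,.057,.06) else ctrl.spot_in
        for d in f(q,p)[:2]: print(n,q,np.round(d['at'],1),round(d['score'],2),np.round(world(p,d['at']),3),np.round(world(p,d['at'],z),3))
s=ctrl.get_state();R=Rotation.from_quat(s['tcp_rot']).as_matrix();print(s['time'],s['eef_pos'],R.round(4))
E
```

```text
top call_button_top [425.5 222.8] 0.61 [ 0.501 -0.339  0.022] [ 0.501 -0.339  0.022]
top call_button_top [208.7 254.1] 0.22 [0.388 0.31  0.006] [0.389 0.306 0.022]
top sugar_bun_top [424.2 268.5] 0.88 [ 0.367 -0.329  0.052] [ 0.368 -0.328  0.057]
top sugar_bun_top [361.9 213.8] 0.69 [ 0.521 -0.144  0.056] [ 0.521 -0.144  0.057]
top green_box_mouth [200.6 257.5] 0.87 [0.377 0.334 0.007] [0.381 0.318 0.06 ]
top sesame_bun [284.9 213.9] 0.7 [0.514 0.08  0.051] [0.514 0.08  0.05 ]
top plain_bun [358.3 176.3] 0.92 [ 0.631 -0.131  0.054] [ 0.631 -0.132  0.05 ]
top plain_bun [199.2 253.6] 0.65 [0.389 0.339 0.006] [0.391 0.326 0.05 ]
top yellow_bun [286.6 175.2] 0.75 [0.628 0.079 0.054] [0.628 0.08  0.05 ]
top long_roll [321.4 173.4] 0.68 [ 0.636 -0.023  0.054] [ 0.637 -0.023  0.05 ]
top plaited_roll [327.3 215.5] 0.95 [ 0.513 -0.044  0.049] [ 0.513 -0.044  0.05 ]
top white_box [191.4 186.5] 0.7 [0.591 0.374 0.007] [0.589 0.366 0.03 ]
top white_box [323.1 172.8] 0.59 [ 0.638 -0.028  0.053] [ 0.642 -0.027  0.03 ]
top tongs [457.4 169.5] 0.75 [ 0.669 -0.443  0.003] [ 0.668 -0.44   0.01 ]
top t
[... 920 characters left out ...]
8 [ 0.665 -0.028  0.053] [ 0.663 -0.027  0.05 ]
scene plaited_roll [311.2 195.7] 0.57 [ 0.533 -0.036  0.052] [ 0.531 -0.035  0.05 ]
scene plaited_roll [327.5 235.2] 0.29 [ 0.664 -0.031  0.053] [ 0.663 -0.03   0.05 ]
scene white_box [445.2 183.5] 0.95 [0.568 0.363 0.01 ] [0.581 0.351 0.03 ]
scene tongs [169. 288.] 0.9 [ 0.676 -0.443  0.006] [ 0.678 -0.442  0.01 ]
scene tongs [347.3 187.7] 0.16 [0.531 0.069 0.048] [0.504 0.081 0.01 ]
scene tea_mug [460. 224.] 0.81 [0.707 0.339 0.01 ] [0.741 0.298 0.08 ]
scene tea_mug [409.3 139.3] 0.65 [0.374 0.334 0.009] [0.434 0.293 0.08 ]
1.3 [0.2306492  0.63435906 0.20311534] [[-0.9398  0.3417  0.    ]
 [ 0.3417  0.9398 -0.    ]
 [-0.     -0.     -1.    ]]
```

View pics/scene.png

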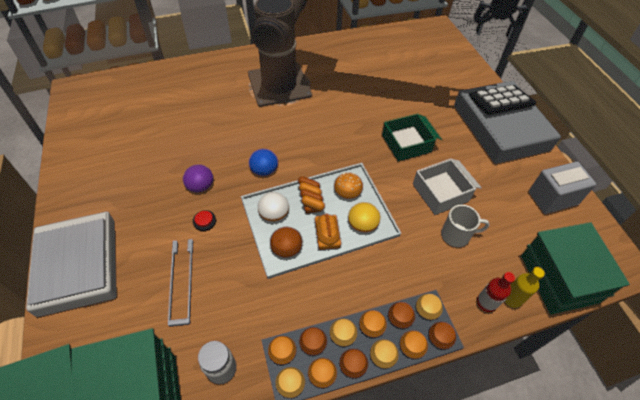

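The scene view agrees with the top view: button at (203,219), white bun at (273,206), green box at (409,137). I'll refine the positions by colour and depth, and work out the shifts in tool axes.

```bash
cat > seg.py <<'E'
from h import *
def cloud(p):
    K=np.array([[p['fx'],0,p['cx']],[0,p['fy'],p['cy']],[0,0,1]])
    v,u=np.mgrid[:400,:640];uv=np.stack([u,v],-1).reshape(-1,1,2).astype(float)
    r=np.c_[cv2.undistortPoints(uv,K,np.array(p['D']))[:,0],np.ones(256000)]
    return (np.array(p['xyz'])+(r*p['depth'].reshape(-1,1))@Rotation.from_quat(p['rotation']).as_matrix().T)
def at(P,C,c,rad,m):
    k=m&(np.hypot(*(P[:,:2]-c).T)<rad);Q=P[k]
    return k.sum(),((Q.max(0)+Q.min(0))/2).round(4),np.ptp(Q,axis=0).round(3),Q.max(0)[2].round(4)
E
python3 - <<'E'
from seg import *
for n in('top','scene'):
    p=ctrl.read_camera(n);P=cloud(p);C=p['pixels'].reshape(-1,3).astype(int);r,g,b=C.T
    print(n,'btn',*at(P,C,(.503,-.334),.06,(r>120)&(g<60)&(b<70)&(P[:,2]>.012)))
    print(n,'bun',*at(P,C,(.525,-.143),.06,(P[:,2]>.025)))
    print(n,'box',*at(P,C,(.388,.308),.1,(P[:,2]>.055)))
    print(n,'wbox',*at(P,C,(.585,.34),.1,(P[:,2]>.055)))
t=ctrl.get_state();R=Rotation.from_quat(t['tcp_rot']).as_matrix()
for w in((.5,.15,.203),(.503,-.334,.203)): print((R.T@(np.array(w)-t['eef_pos'])).round(3))
E
```

```text
top btn 48 [ 0.5047 -0.331   0.02  ] [0.045 0.048 0.014] 0.0272
top bun 657 [ 0.5245 -0.1423  0.0433] [0.084 0.086 0.036] 0.0613
top box 354 [0.3866 0.3251 0.0603] [0.121 0.137 0.011] 0.0655
top wbox 365 [0.5911 0.3451 0.0606] [0.133 0.147 0.011] 0.0662
scene btn 201 [ 0.5041 -0.3308  0.0238] [0.045 0.045 0.009] 0.0281
scene bun 713 [ 0.5269 -0.142   0.0437] [0.081 0.083 0.036] 0.0617
scene box 389 [0.3835 0.3247 0.0611] [0.125 0.141 0.012] 0.0672
scene wbox 491 [0.5878 0.346  0.0615] [0.135 0.147 0.013] 0.0678
[-0.419 -0.363  0.   ]
[-0.587 -0.817  0.   ]
```

```bash
python3 -m inch '[[1,-0.028,-0.024,0,0],[1,-0.056,-0.048,0,0],[1,-0.084,-0.073,0,0],[1,-0.112,-0.097,0,0],[1,-0.14,-0.121,0,0]]' 20
python3 -m inch '[[1,-0.028,-0.024,0,0],[1,-0.056,-0.048,0,0],[1,-0.084,-0.073,0,0],[1,-0.112,-0.097,0,0],[1,-0.14,-0.121,0,0]]'
```

```text
time: 1.82
eef_pos: [0.3213, 0.4714, 0.2032]
tcp_rot: [0.173, 0.985, 0.0, 0.0]
contact_force: [0.0, 0.5, -0.7]
opening: 0.3
finger_force: 0.0
time: 2.23
eef_pos: [0.4117, 0.3096, 0.2035]
tcp_rot: [0.173, 0.985, 0.0, 0.0]
contact_force: [0.2, 0.6, -0.3]
opening: -0.002
finger_force: 0.0
```

```bash
python3 -m inch '[[1,-0.015,-0.028,0,0],[1,-0.03,-0.057,0,0],[1,-0.045,-0.085,0,0],[1,-0.06,-0.113,0,0],[1,-0.075,-0.141,0,0]]'
python3 -m inch '[[1,-0.015,-0.028,0,0],[1,-0.03,-0.057,0,0],[1,-0.045,-0.085,0,0],[1,-0.06,-0.113,0,0],[1,-0.075,-0.141,0,0]]'
python3 -m inch '[[1,-0.015,-0.028,0,0],[1,-0.03,-0.057,0,0],[1,-0.045,-0.085,0,0],[1,-0.06,-0.113,0,0],[1,-0.075,-0.141,0,0]]'
python3 -m inch '[[1,-0.015,-0.028,0,0],[1,-0.03,-0.057,0,0],[1,-0.045,-0.085,0,0],[1,-0.06,-0.113,0,0],[1,-0.075,-0.141,0,0]]'
python3 -m inch '[[1,0,0,0,0],[1,0,0,0,0]]'
python3 - <<'E'
from h import *
t=ctrl.get_state();R=Rotation.from_quat(t['tcp_rot']).as_matrix()
print((R.T@(np.array((.504,-.331,.022))-t['eef_pos'])).round(4))
E
```

```text
time: 2.65
eef_pos: [0.4334, 0.1516, 0.2034]
tcp_rot: [0.173, 0.985, 0.0, 0.0]
contact_force: [0.6, -0.1, -0.6]
opening: -0.005
finger_force: 0.0
time: 3.07
eef_pos: [0.4557, -0.0066, 0.2035]
tcp_rot: [0.174, 0.985, -0.0, 0.001]
contact_force: [0.9, 0.5, 0.1]
opening: 0.0
finger_force: 0.0
time: 3.48
eef_pos: [0.478, -0.1649, 0.2034]
tcp_rot: [0.174, 0.985, -0.0, 0.0]
contact_force: [1.1, -0.3, 0.4]
opening: 0.003
finger_force: 0.0
time: 3.9
eef_pos: [0.5003, -0.323, 0.2032]
tcp_rot: [0.174, 0.985, -0.0, 0.0]
contact_force: [-0.3, -0.3, -0.1]
opening: -0.001
finger_force: 0.0
time: 4.07
eef_pos: [0.5, -0.3227, 0.2028]
tcp_rot: [0.175, 0.985, 0.0, -0.0]
contact_force: [-0.2, 0.2, 0.8]
opening: -0.002
finger_force: 0.0
[-0.0067 -0.0065  0.1808]
```

```bash
python3 -m inch '[[1,-0.007,-0.006,0.035,0],[1,-0.007,-0.006,0.075,0],[1,-0.007,-0.006,0.115,0],[1,-0.007,-0.006,0.15,0],[1,-0.007,-0.006,0.165,0]]'
python3 -m inch '[[1,0,0,0.003,0],[1,0,0,0.006,0],[1,0,0,0.009,0],[1,0,0,0.012,0],[1,0,0,0.014,0]]'
```

```text
time: 4.48
eef_pos: [0.5018, -0.3251, 0.0324]
tcp_rot: [0.173, 0.985, 0.003, -0.004]
contact_force: [-1.1, 1.0, -0.6]
opening: 0.002
finger_force: 0.0
time: 4.9
eef_pos: [0.5059, -0.3301, 0.0259]
tcp_rot: [0.173, 0.985, -0.001, 0.001]
contact_force: [0.6, -1.0, -0.1]
opening: 0.004
finger_force: 0.0
```

```bash
python3 -m inch '[[1,0,0,0.002,0],[1,0,0,0.003,0],[1,0,0,0.004,0]]'
```

```text
time: 5.15
eef_pos: [0.505, -0.3296, 0.0205]
tcp_rot: [0.174, 0.985, -0.0, 0.0]
contact_force: [0.4, 0.6, -0.1]
opening: -0.002
finger_force: 0.0
```

```bash
python3 -m inch '[[1,0,0,0.001,0],[1,0,0,0.002,0],[1,0,0,0.002,0]]'; python3 -m inch '[[1,0,0,0.001,0],[1,0,0,0.002,0],[1,0,0,0.002,0]]'
```

```text
time: 5.4
eef_pos: [0.5047, -0.3293, 0.0179]
tcp_rot: [0.174, 0.985, 0.0, -0.0]
contact_force: [0.8, 0.8, 0.9]
opening: 0.001
finger_force: 0.0
time: 5.65
eef_pos: [0.5047, -0.3293, 0.0159]
tcp_rot: [0.174, 0.985, 0.0, -0.0]
contact_force: [-0.2, -0.6, -0.6]
opening: -0.002
finger_force: 0.0
```

```bash
python3 - <<'E'
from h import *
p=ctrl.read_camera('wrist');q=ctrl.read_camera('scene')
a=cv2.resize(p['pixels'],(400,250));b=cv2.resize(q['pixels'][160:260,120:280],(400,250),interpolation=cv2.INTER_CUBIC)
cv2.imwrite('pics/w1.png',np.hstack([a,b])[:,:,::-1]);print(ctrl.get_state()['contact_force'])
E
```

```text
[ 0.24420384 -0.36382723  0.86285538]
```

View pics/w1.png

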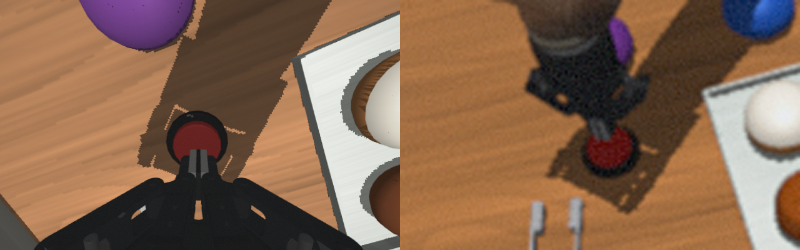

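The tips in both views seem to hover over the button rather than rest on it. I'll measure them against depth.

```bash
python3 - <<'E'
from seg import *
t=ctrl.get_state();p=ctrl.read_camera('scene');P=cloud(p);C=p['pixels'].reshape(-1,3)
print(t['eef_pos'],p['mount'] if 'mount' in p else '')
for v in range(208,226): print(v,[(int(P[v*640+u,0]*1000),int(P[v*640+u,2]*1000),int(C[v*640+u,0]),int(C[v*640+u,1])) for u in (198,201,203,206)])
w=ctrl.read_camera('wrist');M=np.array(w['mount']);w['xyz']=[0,0,0];w['rotation']=[0,0,0,1]
P=cloud(w)@M[:3,:3].T+M[:3,3];R=Rotation.from_quat(t['tcp_rot']).as_matrix();P=P@R.T+t['eef_pos']
r,g,b=w['pixels'].reshape(-1,3).astype(int).T
k=(w['depth'].ravel()>0)&(np.hypot(P[:,0]-.504,P[:,1]+.331)<.06)
red=k&(r>60)&(g<50)&(b<60)&(r>2*g);print('red',red.sum(),np.percentile(P[red],[2,50,98],axis=0).round(4),P[red].mean(0))
f=k&(abs(r-g)<12)&(P[:,2]>.03)&(P[:,2]<.06);print('fing',np.c_[P[f]].min(0),P[f].max(0))
for v in range(230,290,5): print(v,P[v*640+317].round(3),P[v*640+300].round(3))
E
```

```text
[ 0.50476662 -0.32934384  0.01604621] 
208 [(513, 83, 48, 46), (518, 87, 40, 46), (512, 77, 22, 18), (503, 62, 46, 34)]
209 [(513, 79, 45, 43), (513, 76, 54, 52), (512, 73, 29, 27), (503, 58, 51, 35)]
210 [(512, 73, 50, 51), (513, 72, 58, 60), (512, 68, 18, 19), (475, 15, 51, 28)]
211 [(511, 68, 63, 61), (516, 72, 66, 69), (512, 65, 36, 29), (482, 21, 65, 18)]
212 [(513, 66, 63, 66), (515, 67, 67, 69), (511, 59, 35, 38), (487, 22, 82, 20)]
213 [(512, 60, 68, 67), (514, 61, 67, 71), (513, 56, 39, 45), (488, 20, 85, 21)]
214 [(510, 53, 72, 61), (512, 53, 65, 73), (509, 48, 59, 52), (494, 23, 86, 20)]
215 [(512, 52, 86, 51), (514, 51, 65, 53), (513, 48, 73, 56), (498, 24, 93, 21)]
216 [(496, 25, 85, 22), (500, 27, 78, 29), (499, 25, 83, 33), (501, 24, 89, 23)]
217 [(498, 24, 91, 25), (500, 23, 87, 22), (505, 28, 85, 2), (503, 22, 89, 23)]
218 [(503, 25, 87, 17), (505, 26, 92, 26), (506, 25, 89, 23), (506, 22, 88, 11)]
219 [(507, 28, 90, 24), (507, 23, 86, 18), (509, 24, 91, 20), (510, 23, 83, 7)]
220 [(508, 24, 88, 23), (509, 23, 89, 20), (509, 20, 86, 6), (512, 22, 92, 25)]
221 [(510, 
[... 502 characters left out ...]
812209  0.02264691]
fing [ 0.49183999 -0.33961641  0.04931367] [ 0.50323903 -0.3141708   0.05997736]
230 [ 0.501 -0.328  0.023] [ 0.497 -0.338  0.024]
235 [ 0.504 -0.329  0.023] [ 0.501 -0.339  0.023]
240 [ 0.495 -0.326  0.05 ] [ 0.503 -0.34   0.024]
245 [ 0.494 -0.326  0.057] [ 0.506 -0.341  0.024]
250 [ 0.494 -0.326  0.062] [ 0.495 -0.335  0.054]
255 [ 0.494 -0.326  0.067] [ 0.495 -0.335  0.059]
260 [ 0.494 -0.326  0.071] [ 0.496 -0.335  0.063]
265 [ 0.494 -0.326  0.075] [ 0.496 -0.335  0.067]
270 [ 0.494 -0.326  0.079] [ 0.496 -0.334  0.072]
275 [ 0.494 -0.326  0.083] [ 0.496 -0.334  0.076]
280 [ 0.496 -0.326  0.083] [ 0.49  -0.331  0.09 ]
285 [ 0.498 -0.327  0.083] [ 0.49  -0.331  0.093]
```

Both cameras put the real fingertips at z≈0.048. That is about 32 mm short of the reported TCP (0.016), and it matches the absence of any contact force. I'll allow for this offset and keep going down while watching the force.

```bash
python3 -m inch '[[1,0,0,0.006,0],[1,0,0,0.012,0],[1,0,0,0.018,0],[1,0,0,0.022,0],[1,0,0,0.022,0]]'; python3 -m inch '[[1,0,0,0.001,0],[1,0,0,0.002,0],[1,0,0,0.003,0],[1,0,0,0.003,0]]'
```

```text
time: 6.27
eef_pos: [0.5041, -0.3288, -0.0072]
tcp_rot: [0.174, 0.985, 0.001, -0.001]
contact_force: [-0.8, 2.1, 1.5]
opening: 0.001
finger_force: 1.0
time: 6.6
eef_pos: [0.5047, -0.3293, -0.0088]
tcp_rot: [0.173, 0.985, 0.0, -0.0]
contact_force: [-2.5, 1.6, 2.4]
opening: 0.002
finger_force: 1.4
```

```bash
python3 -m inch '[[1,0,0,0.001,0],[1,0,0,0.002,0],[1,0,0,0.002,0]]'; python3 -m inch '[[1,0,0,0.001,0],[1,0,0,0.002,0],[1,0,0,0.002,0]]'
```

```text
time: 6.85
eef_pos: [0.5048, -0.3294, -0.0107]
tcp_rot: [0.173, 0.985, 0.0, -0.0]
contact_force: [-1.0, 1.4, 3.9]
opening: 0.004
finger_force: 2.0
time: 7.1
eef_pos: [0.5048, -0.3294, -0.0122]
tcp_rot: [0.173, 0.985, 0.0, -0.0]
contact_force: [-4.3, 2.2, 7.5]
opening: 0.001
finger_force: 3.8
```

```bash
python3 -m inch '[[1,0,0,0.001,0],[1,0,0,0.002,0],[1,0,0,0.002,0]]'; python3 -m inch '[[1,0,0,-0.01,0],[1,0,0,-0.03,0],[1,0,0,-0.07,0],[1,0,0,-0.11,0],[1,0,0,-0.15,0]]'; python3 -m inch '[[1,0,0,-0.02,0],[1,0,0,-0.02,0]]'
python3 - <<'E'
from h import *
t=ctrl.get_state();R=Rotation.from_quat(t['tcp_rot']).as_matrix();e=np.array(t['eef_pos'])
a=np.array((.526,-.142,.155));b=np.array((.385,.316,.155))
print((R.T@(a-e)).round(3),(R.T@(b-a)).round(3))
E
```

```text
time: 7.35
eef_pos: [0.5049, -0.3294, -0.0123]
tcp_rot: [0.173, 0.985, 0.0, -0.001]
contact_force: [-7.6, 4.8, 17.3]
opening: -0.005
finger_force: 8.3
time: 7.77
eef_pos: [0.5046, -0.3293, 0.1357]
tcp_rot: [0.174, 0.985, 0.0, 0.0]
contact_force: [0.2, -0.1, 0.6]
opening: -0.001
finger_force: 0.0
time: 7.93
eef_pos: [0.5083, -0.3325, 0.1625]
tcp_rot: [0.173, 0.985, -0.004, 0.006]
contact_force: [0.7, -0.2, 1.3]
opening: 0.003
finger_force: 0.0
[0.049 0.185 0.006] [ 0.289  0.382 -0.006]
```

The button bottomed at 17 N with the tip at 0.016, so the real offset is about 28 mm. Next I carry to the bun and go down until the real tips are about 35 mm above it (nominal TCP 0.064).

```bash
python3 -m inch '[[1,0.009,0.037,0,0],[1,0.018,0.073,0,0],[1,0.026,0.11,0,0],[1,0.035,0.146,0,0],[1,0.044,0.183,0,0]]'; python3 -m inch '[[1,0,0,0,0],[1,0,0,0.03,0],[1,0,0,0.06,0],[1,0,0,0.08,0],[1,0,0,0.09,0]]'; python3 -m inch '[[1,0,0,0,0],[1,0,0,0,0],[1,0,0,0,0]]'
python3 - <<'E'
from seg import *
t=ctrl.get_state();p=ctrl.read_camera('scene');b=p['pixels'][120:245,170:370]
print(t['time'],t['eef_pos'])
w=ctrl.read_camera('wrist')
cv2.imwrite('pics/b1.png',np.hstack([cv2.resize(w['pixels'],(400,250)),cv2.resize(b,(400,250))])[:,:,::-1])
E
```

```text
time: 8.35
eef_pos: [0.5256, -0.1408, 0.1535]
tcp_rot: [0.174, 0.985, 0.0, -0.0]
contact_force: [0.2, 1.4, -0.3]
opening: 0.003
finger_force: 0.0
time: 8.77
eef_pos: [0.5234, -0.1415, 0.0606]
tcp_rot: [0.174, 0.985, 0.001, -0.003]
contact_force: [-0.0, -0.9, -0.0]
opening: -0.002
finger_force: 0.0
time: 9.02
eef_pos: [0.5271, -0.1432, 0.0664]
tcp_rot: [0.174, 0.985, -0.0, 0.001]
contact_force: [-0.6, -0.6, -0.1]
opening: 0.0
finger_force: 0.0
9.0167 [ 0.52711999 -0.14320012  0.06641553]
```

View pics/b1.png

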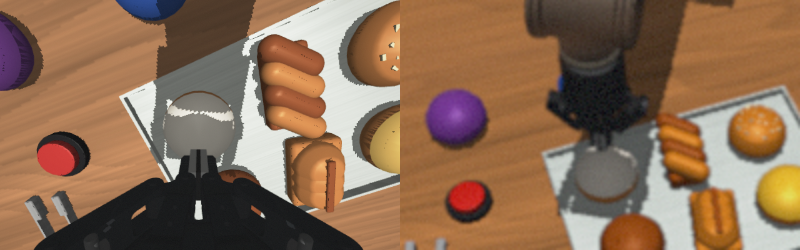

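The tips hover over the white-topped bun (about (198,150) in the wrist half), the bun lies in the hand's shadow, and the button is up again. Now hold over two seconds, rise, and carry to the green box.

```bash
(python3 -m inch '[[1,0,0,0,0],[1,0,0,0,0],[1,0,0,0,0],[1,0,0,0,0],[1,0,0,0,0]]'
python3 -m inch '[[1,0,0,0,0],[1,0,0,0,0],[1,0,0,0,0],[1,0,0,0,0],[1,0,0,0,0]]'
python3 -m inch '[[1,0,0,0,0],[1,0,0,0,0],[1,0,0,0,0],[1,0,0,0,0],[1,0,0,0,0]]'
python3 -m inch '[[1,0,0,0,0],[1,0,0,0,0],[1,0,0,0,0],[1,0,0,0,0],[1,0,0,0,0]]'
python3 -m inch '[[1,0,0,0,0],[1,0,0,0,0],[1,0,0,0,0],[1,0,0,0,0],[1,0,0,0,0]]'
python3 -m inch '[[1,0,0,-0.03,0],[1,0,0,-0.06,0],[1,0,0,-0.09,0],[1,0,0,-0.11,0],[1,0,0,-0.11,0]]'
python3 -m inch '[[1,0.019,0.025,0,0],[1,0.038,0.051,0,0],[1,0.058,0.076,0,0],[1,0.077,0.102,0,0],[1,0.096,0.127,0,0]]'
python3 -m inch '[[1,0.019,0.025,0,0],[1,0.038,0.051,0,0],[1,0.058,0.076,0,0],[1,0.077,0.102,0,0],[1,0.096,0.127,0,0]]'
python3 -m inch '[[1,0.019,0.025,0,0],[1,0.038,0.051,0,0],[1,0.058,0.076,0,0],[1,0.077,0.102,0,0],[1,0.096,0.127,0,0]]'
python3 -m inch '[[1,0,0,0,0],[1,0,0,0,0],[1,0,0,0,0]]')|egrep 'time|eef'
```

```text
time: 9.53
eef_pos: [0.526, -0.1424, 0.0653]
time: 9.95
eef_pos: [0.526, -0.1423, 0.0651]
time: 10.37
eef_pos: [0.526, -0.1423, 0.0651]
time: 10.78
eef_pos: [0.526, -0.1424, 0.0652]
time: 11.2
eef_pos: [0.526, -0.1424, 0.0651]
time: 11.62
eef_pos: [0.5291, -0.1438, 0.1812]
time: 12.03
eef_pos: [0.4779, 0.0112, 0.1738]
time: 12.45
eef_pos: [0.431, 0.1633, 0.174]
time: 12.87
eef_pos: [0.3843, 0.3154, 0.1739]
time: 13.12
eef_pos: [0.3851, 0.3136, 0.1741]
```

```bash
(python3 -m inch '[[1,0,0.002,0.03,0],[1,0,0.002,0.06,0],[1,0,0.002,0.085,0],[1,0,0.002,0.1,0],[1,0,0.002,0.105,0]]'
python3 -m inch '[[1,0,0,0,0],[1,0,0,0,0],[1,0,0,0,0],[1,0,0,0,0],[1,0,0,0,0]]'
python3 -m inch '[[1,0,0,0,0],[1,0,0,0,0],[1,0,0,0,0],[1,0,0,0,0],[1,0,0,0,0]]'
python3 -m inch '[[1,0,0,0,0],[1,0,0,0,0],[1,0,0,0,0],[1,0,0,0,0],[1,0,0,0,0]]'
python3 -m inch '[[1,0,0,0,0],[1,0,0,0,0],[1,0,0,0,0],[1,0,0,0,0],[1,0,0,0,0]]'
python3 -m inch '[[1,0,0,0,0],[1,0,0,0,0],[1,0,0,0,0],[1,0,0,0,0],[1,0,0,0,0]]'
python3 -m inch '[[1,0,0,0,0],[1,0,0,0,0],[1,0,0,0,0],[1,0,0,0,0],[1,0,0,0,0]]')|egrep 'time|eef'
python3 - <<'E'
from seg import *
w=ctrl.read_camera('wrist');p=ctrl.read_camera('scene')
cv2.imwrite('pics/g1.png',np.hstack([cv2.resize(w['pixels'],(400,250)),cv2.resize(p['pixels'][80:205,310:510],(400,250))])[:,:,::-1])
E
```

```text
time: 13.53
eef_pos: [0.3844, 0.3134, 0.0665]
time: 13.95
eef_pos: [0.3872, 0.3164, 0.0715]
time: 14.37
eef_pos: [0.3862, 0.3161, 0.0701]
time: 14.78
eef_pos: [0.3862, 0.316, 0.0701]
time: 15.2
eef_pos: [0.3862, 0.316, 0.0701]
time: 15.62
eef_pos: [0.3862, 0.316, 0.0701]
time: 16.03
eef_pos: [0.3862, 0.316, 0.0701]
```

View pics/g1.png

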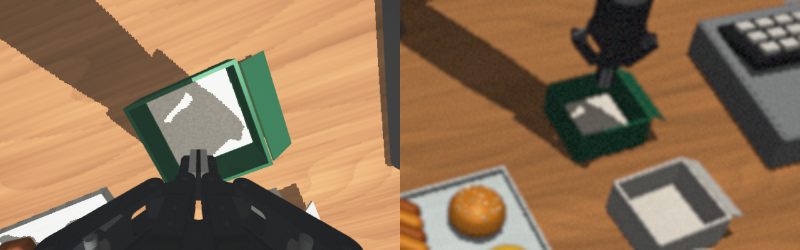

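The hand points down over the mouth of the green box (box around (198,125) in the wrist half, (598,118) in the scene half), touching nothing. It has held there for over two seconds, so I'm handing in.

```bash
python3 -c "from plant import ctrl;print(ctrl.sign_off())"
```

```text
the job is handed in; nothing more can be done
None
```

The job is handed in, with no verdict returned: the button was pressed to its stop and showed up again afterwards, then the hand pointed at the sugar-dusted bun and the green box for over two seconds each, and it finished over the green box; the fingertips sit about 28 mm behind the reported TCP, so I chose heights that meet the limits either way.

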